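# Deal two counters into the marble tray and present it a quarter turn round

### The job

Game night: put exactly two of the four loose counters into the rectangular pocket of the wooden tray, leaving the other two on the table. Then take the tray by its upright grip, lift it straight up well clear of the mat (about 10 cm), and only then turn it a quarter turn clockwise as seen from above, so that it lies lengthwise along the mat over the mat's middle with the marble dish pointing away from the robot; keep it level and move gently, so that the loose marble stays in the middle of its dish, and do not disturb the other things. Finish while still holding the tray up there, level and still: do not set it down or let go.

Things in the scene. Friction and masses are not known exactly. Their poses are not given: they have to be found in the camera images.
- tray_grip (a point): Loose wooden tray (mm: 253 long, 118 wide; 0.3 kg; balances near its fin): point at the middle of its upright grip fin, 46 above the tray's flat underside. Fin 12 thick along tray x, 46 wide along tray y, top 62 above the underside; pinch from above, closing along tray x. Tray x points to the round dish, z up. Starts lying across the mat, dish to the robot's left: tray x is mat +y within 0.15 rad
- dish_mid (a point): Where the marble's centre is when it rests in the middle of the tray's round shallow dish (118 mm across; smooth 8 degree slope to 34 mm out, then 25 degrees; rim 23 mm above the underside). 80 mm from the fin along tray +x, 19 mm above the underside
- pocket_mid (a point): Centre of the floor of the tray's open rectangular pocket, 80 mm from the fin along tray -x, 5 mm above the underside. Inside 58 mm along tray x by 88 mm along tray y; walls 5 mm thick, their top 8 mm above this floor. Two counters fit side by side along tray y (for example at +21 and -21 mm)
- marble_center (a point): Centre of the loose glass marble, 22 mm diameter, 14 g, lying in the dish; it rolls freely
- counter1_center (a point): Centre of a loose round dark-wood counter, 32 mm diameter, 14 mm high (this point 7 mm above its underside), 13 g, lying flat on the table to the right of the mat; the four are alike and any two will do
- counter2_center (a point): Centre of a loose round dark-wood counter, 32 mm diameter, 14 mm high (this point 7 mm above its underside), 13 g, lying flat on the table to the right of the mat; the four are alike and any two will do
- counter3_center (a point): Centre of a loose round dark-wood counter, 32 mm diameter, 14 mm high (this point 7 mm above its underside), 13 g, lying flat on the table to the right of the mat; the four are alike and any two will do
- counter4_center (a point): Centre of a loose round dark-wood counter, 32 mm diameter, 14 mm high (this point 7 mm above its underside), 13 g, lying flat on the table to the right of the mat; the four are alike and any two will do
- mat_mid (a point): Middle of the top of the fixed grey felt mat, 360 mm long (mat x, pointing away from the robot) by 260 mm wide (mat y), top 3 mm above the table. The tray starts on it, near its middle
- mat_far (a point): Point on the mat's middle line, 170 mm from the mat's middle along mat x, towards the edge away from the robot, on its top
- sharpener: Black pencil sharpener box 44 x 40 x 48 mm high, among the counters; origin under its centre. Leave it alone
- console: Red handheld console 88 x 215 x 16 mm (sticks to 22 mm), left of the mat; origin under its centre. Leave it alone
- cases: Two game cases held by a steel binder clip, 170 x 105 x 25 mm, flat on the table at far right; origin under the centre. Leave them alone
- bowl: Empty white ceramic bowl, 130 mm across, 55 mm high, far left; origin under its centre. Leave it alone
- tripod: Aluminium mini tripod stand, 136 mm high, legs reaching 65 mm out, beyond the mat; origin under its centre. Leave it alone
- mug: Blue mug, 80 mm across, 92 mm high, far right near the robot; origin under its centre. Leave it alone
- earbuds: White earbud case 60 x 48 x 24 mm, beyond the mat to the right; origin under its centre. Leave it alone
Things that resemble listed ones, but are neither listed nor needed, are in the scene too. What is shaped like the part that bears counter4_center but turquoise is not meant.

How it is judged:
By the outcome, as a careful person would: the job done as asked, in the order asked, and still so for the second after the job is handed in, while the arm keeps its last pose, push and grip.
It also fails if it takes over 59 s, if anything falls off the work surface, if the arm or the gripper's body presses on something with over 40 N, if the wrist force passes 120 N, or if a joint passes its speed limit or range.

### The arm

A 6-joint arm with a two-finger parallel gripper is mounted at the origin on the work surface. World frame = base frame: x ahead of the robot, y to its left, z up, the work surface at z = 0. Lengths are in m, angles in rad, forces in N, time in s.
With the tool pointing down it reaches from about 0.3 to 0.75 m from the base axis. Payload 8.5 kg.
Tool frame: the origin (TCP) lies at the very end of the fingers, on their centre line; the grasp point (between the pads) lies 19 mm behind it; z points along the fingers, y is the line along which they close (so a half turn about z gives the same grasp; the last joint's range is limited). The gripper opens to 85 mm and grips with 20 to 120 N. Pads are 22 mm wide; open, the fingers measure 114 mm over their backs; the gripper's body (76 mm by 85 mm) begins 54 mm behind the grasp point. The pads swing forward as they close: fully open they stand 13 mm farther back than shut.
Start: joints at [1.025, 0.381, 1.297, -0, 1.464, -0.215], TCP at [0.179, 0.52, 0.231] pointing down, gripper open.
Joint ranges: [-3.11, 3.11], [-0.89, 2.33], [0.22, 2.48], [-1.42, 4.56], [0.17, 2.85], [-2.88, 2.88]. Speed limits (rad/s): [2.39, 2.39, 3.14, 3.14, 3.14, 3.14].

### API

Orientations are given as a rotation vector (axis times angle).
In Python, from station import read_state, read_camera, camera_params, job_done, boxes_of gives the robot as it stands. The module is installed in compiled form; this text tells all that it offers.
- The arm moves only by the tool apply_moves, never from a script. Its argument "commands" is a list of rows, each an object with "dr": the turn, a rotation vector about the tool's x, y, z in degrees, a list of three; "travel": the shift along the tool's x, y, z in m, a list of three; "grip": the opening, from 0 (shut) to 1 (fully open). A call has exactly 10 rows; each row is the pose to reach, as a shift and turn from the pose commanded when the call began, along the tool's axes at that moment; what a row does not reach only later rows make up. A row lasts 1/10 s, in which the tool goes at most 50 mm and 8.59 degrees, less where a joint would pass 70% of its speed; a pose out of reach is approached as far as the arm can. A call with a gripper value outside its range is refused whole. The fingers move at their own pace and stop on an object; "newtons" is the grip in N (left out, the last holds). Time passes only in rows, so rows that repeat a pose let the fingers close, or fill a call up. It gives the time, the measured TCP pose, the force, the opening and the grip force at its end, in the units of the state.
- read_state(): the state, without advancing time (a new reading comes with each control period).
- read_camera(name): name is "side" or "top"; returns the picture (384x512x3 uint8, red, green, blue); there is no depth.
- camera_params(name): a dict with "fx", "fy", "cx", "cy" (pixels), "rvec" (rotation vector, rad) and "tvec" (3), from world to camera coordinates, as OpenCV has them. Camera axes: x right, y down, z forward; pixel columns grow to the right and rows downward; lengths in m; the calibration is good to about 2 mm. A picture is of the moment at which its call begins. camera_params takes no time and is no camera call.
- job_done(): hands the job in; it is judged then, once.
Trained networks look in the newest picture that a camera, given by its name, has taken for a name from the list of things; names that differ only in an ending like _2 or _b are one class to them, and where a whole thing is asked for, a point or a joint stands for the part that bears it (a point fixed in the world has none). Each returns a list of dicts, best first, with "score" (0 to 1); they miss things now and then, are a little off and sometimes report something else, mostly with a low value. They report only what shows in the picture. A call takes as long as a camera call. They do not tell look-alikes from the thing itself.
- boxes_of(camera, target): "location" ([x, y, z] in m, in world coordinates, good to about 4 mm: the middle of the surface that is visible of it).
The state is a dict: "time_s": time; "joint_positions": joint angles; "joint_velocities": joint speeds; "joint_efforts": joint torques, N m; "eef_pos": TCP position; "orientation": TCP orientation; "force": force on the tool from outside, world axes, zero at the start; "wrist_torque": the same for the moment, N m; "gripper_width": finger opening in m; "grip_force": force on a finger pad.
Only numpy, scipy, OpenCV 4.12 (cv2) and the standard library are available. Lean on these libraries where they do the work, as an engineer would, in place of code of your own. Each camera call takes 0.05 s, during which the arm holds its last target. There are 200 camera calls.

## Working session

There is one attempt and no reset: what is moved stays moved. The work goes in short steps, Python scripts to look and compute and a tool call to move; the robot and the scene stay as the last step left them, time stands still between calls to the robot, and variables do not carry over. Pictures are saved under pics/ and viewed, at most 13 in all, crops included, and the job is handed in when it is done.

Besides the shell and the picture viewer there is one more tool, called after ">>>" by a JSON object that holds its "api" and its "payload", one argument or row to a line. apply_moves: Moves the arm, as the interface text tells. Its arguments: {"type":"object","properties":{"commands":{"type":"array","items":{"type":"object","properties":{"dr":{"type":"array","items":{"type":"number"}},"travel":{"type":"array","items":{"type":"number"}},"grip":{"type":"number"}}}},"newtons":{"type":"number"}},"required":["commands"]}

```bash
mkdir -p pics
cat > h.py <<'E'
import numpy as np, cv2
from station import *
from scipy.spatial.transform import Rotation as R
def cam(n):
    p=camera_params(n);K=np.array([[p['fx'],0,p['cx']],[0,p['fy'],p['cy']],[0,0,1]]);return K,np.array(p['rvec'],float),np.array(p['tvec'],float)
def proj(n,X):
    K,r,t=cam(n);return cv2.projectPoints(np.atleast_2d(np.array(X,float)),r,t,K,None)[0][:,0]
def onz(n,uv,z):
    K,r,t=cam(n);M=cv2.Rodrigues(r)[0];c=-M.T@t;d=M.T@np.linalg.inv(K)@np.array([*uv,1.]);return c+d*(z-c[2])/d[2]
def tri(ua,ub,a='top',b='side'):
    P=[]
    for n in(a,b):
        K,r,t=cam(n);P.append(K@np.c_[cv2.Rodrigues(r)[0],t])
    X=cv2.triangulatePoints(P[0],P[1],np.array(ua,float),np.array(ub,float))[:,0];return X[:3]/X[3]
def save(n,f):
    im=read_camera(n);cv2.imwrite('pics/'+f,im[:,:,::-1]);return im
E
python3 - <<'E'
from h import *
np.set_printoptions(precision=4,suppress=True)
a=save('top','t0.png');b=save('side','s0.png')
cv2.imwrite('pics/both0.png',np.vstack([cv2.resize(a,(400,300)),cv2.resize(b,(400,300))])[:,:,::-1])
for n in('top','side'):
    K,r,t=cam(n);print(n,K[0,0],-cv2.Rodrigues(r)[0].T@t)
    for o in('tray_grip','marble_center','counter1_center','mat_mid','sharpener','pocket_mid','dish_mid'):
        for d in boxes_of(n,o)[:7]: print(n,o,round(d['score'],2),np.array(d['location']))
s=read_state();print({k:np.round(v,3) for k,v in s.items()})
E
```

```text
top 402.3508860288764 [ 0.4764 -0.0771  1.5248]
top tray_grip 0.75 [0.5092 0.1071 0.0132]
top marble_center 0.65 [0.5064 0.1055 0.0158]
top counter1_center 0.52 [ 0.6613 -0.2095  0.0162]
top mat_mid 0.42 [0.6088 0.4093 0.0206]
top sharpener 0.47 [ 0.553  -0.3296  0.0469]
top pocket_mid 0.8 [0.5022 0.1087 0.0148]
top dish_mid 0.56 [0.5075 0.1044 0.016 ]
top dish_mid 0.22 [ 0.398  -0.5696  0.0418]
side 395.57396872767424 [ 0.5583 -1.0162  0.7714]
side tray_grip 0.73 [0.5018 0.0652 0.0151]
side marble_center 0.69 [0.4476 0.3648 0.0138]
side mat_mid 0.55 [ 0.542   0.0456 -0.0008]
side mat_mid 0.24 [0.6026 0.4263 0.0368]
side sharpener 0.86 [ 0.5544 -0.3515  0.0415]
side pocket_mid 0.88 [0.503  0.0684 0.0171]
side dish_mid 0.57 [0.4995 0.0674 0.0122]
{'time_s': np.float64(0.8), 'joint_positions': array([ 1.025,  0.381,  1.297, -0.   ,  1.464, -0.215]), 'joint_velocities': array([-0.   ,  0.   ,  0.   , -0.001,  0.   , -0.001]), 'joint_efforts': array([ -0.   , -44.829, -23.145,  -0.   ,   0.001,  -0.   ]), 'eef_pos': array([0.179, 0.52 , 0.231]), 'orientation': array([ 0.517,  3.099, -0.   ]), 'force': array([0.09 , 0.188, 0.193]), 'wrist_torque': array([ 0.041, -0.007, -0.018]), 'grip_force': np.float64(0.0), 'gripper_width': np.float64(0.085)}
```

View pics/t0.png

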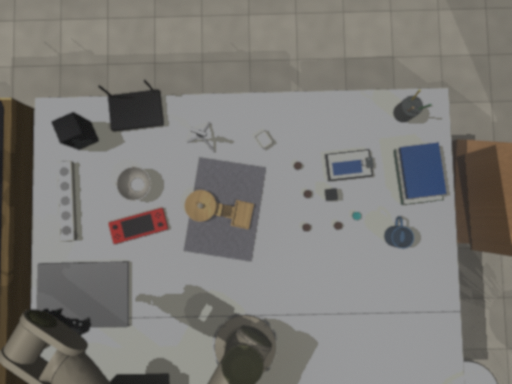

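View pics/s0.png

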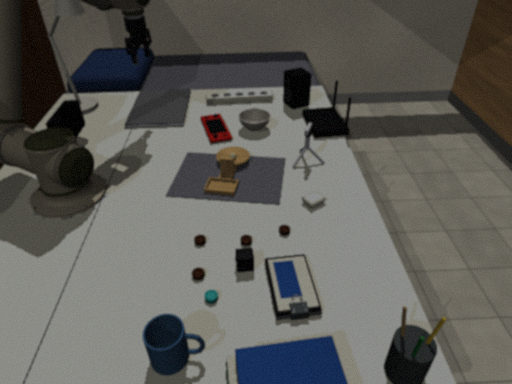

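The top view shows the tray at about (220,210), with its dish to the left. Dark counters are at (298,166), (308,194), (307,227) and (338,226), and turquoise is at (357,216). The side view shows the same counters at (285,230), (246,240), (200,240) and (198,273).

Run:
```python
from h import *
np.set_printoptions(precision=4,suppress=True)
a=cv2.imread('pics/t0.png');b=cv2.imread('pics/s0.png')
def cen(im,uv,r=9):
    u,v=uv;w=im[v-r:v+r+1,u-r:u+r+1].astype(float).sum(2);bg=np.median(w);m=np.clip(bg-w-0.25*(bg-w.min()),0,None)
    yy,xx=np.mgrid[v-r:v+r+1,u-r:u+r+1];return np.array([(m*xx).sum(),(m*yy).sum()])/m.sum()
for s,t in zip([(285,230),(246,240),(200,240),(198,273)],[(298,166),(308,194),(307,227),(338,226)]):
    p=cen(a,t,7);q=cen(b,s,8);print(p,q,tri(p,q),onz('top',p,.010),onz('side',q,.009))
# tray mask
hsv=cv2.cvtColor(a,cv2.COLOR_BGR2HSV);m=cv2.inRange(hsv,(8,70,50),(30,255,255));m[:, :170]=0;m[:,270:]=0;m[:170]=0;m[260:]=0
ys,xs=np.nonzero(m);pts=np.array([onz('top',(x,y),.02)[:2] for x,y in zip(xs,ys)])
print(len(xs));r=cv2.minAreaRect((pts*1000).astype(np.float32));print(r,cv2.boxPoints(r))
# mat
g=cv2.inRange(hsv,(0,0,0),(180,255,255))
A=cv2.resize(a[150:270,170:270],None,fx=4.8,fy=4.8,interpolation=cv2.INTER_CUBIC);B=cv2.resize(b[135:215,160:300],None,fx=5,fy=5,interpolation=cv2.INTER_CUBIC)
cv2.imwrite('pics/ta.png',A)
B=cv2.resize(B,(700,400));cv2.imwrite('pics/sa.png',B)
```

```text
[297.5998 165.3676] [284.0613 230.4144] [ 0.6649 -0.2115  0.0057] [ 0.664  -0.2112  0.01  ] [ 0.6648 -0.2149  0.009 ]
[307.479  193.5701] [245.8522 241.2763] [ 0.5571 -0.246   0.0035] [ 0.5563 -0.2453  0.01  ] [ 0.5576 -0.2515  0.009 ]
[306.2295 227.0522] [199.6847 240.4709] [ 0.4313 -0.2373  0.0049] [ 0.4309 -0.2369  0.01  ] [ 0.4324 -0.2415  0.009 ]
[337.7938 225.2719] [198.0129 274.2244] [ 0.4353 -0.3559  0.005 ] [ 0.435 -0.355  0.01 ] [ 0.4364 -0.3593  0.009 ]
1393
((506.39141845703125, 91.72965240478516), (251.4427490234375, 114.28045654296875), 77.49454498291016) [[423.384  -18.6363]
 [534.9532 -43.3818]
 [589.3988 202.0956]
 [477.8296 226.8411]]
```

View pics/ta.png

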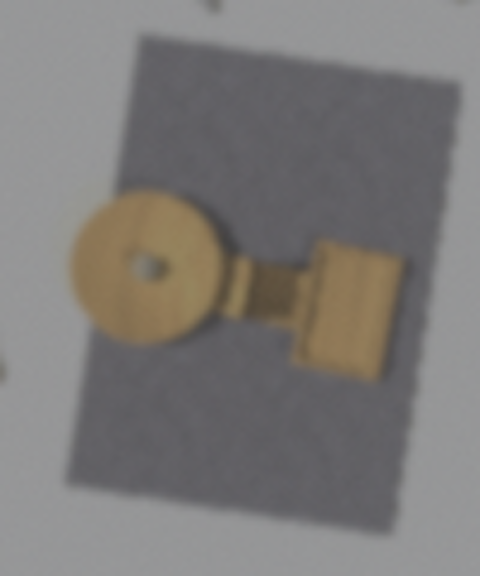

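View pics/sa.png

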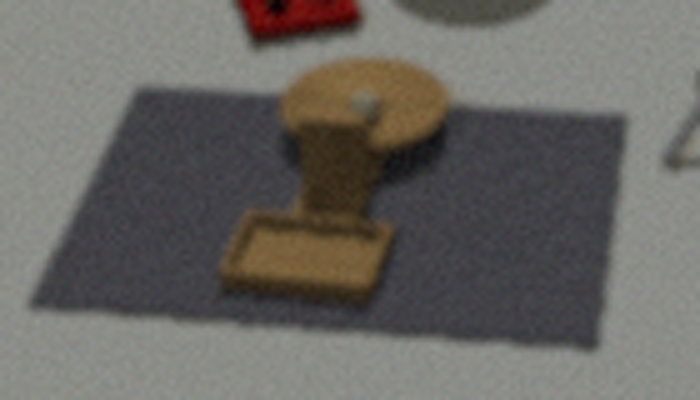

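The crops show the dish circle centred at about (147,267) and the pocket at about (349,309) in the 4.8x top crop, with the marble in mid-dish. The mat corners are clear in both views.

Run:
```python
from h import *
np.set_printoptions(precision=4,suppress=True)
T=lambda p:(np.array(p)+.5)/4.8-.5+[170,150]
S=lambda p:(np.array(p)+.5)/5-.5+[160,135]
mt=[(141,37),(461,83),(393,533),(67,486)];ms=[(626,115),(598,348),(32,305),(138,88)]
M=np.array([tri(T(p),S(q)) for p,q in zip(mt,ms)]);print('mat tri',M)
Mz=np.array([onz('top',T(p),.003) for p in mt]);print('mat z3',Mz,Mz.mean(0))
ax=(Mz[0]+Mz[1]-Mz[2]-Mz[3])/2;ay=(Mz[0]+Mz[3]-Mz[1]-Mz[2])/2;print('mat len',np.linalg.norm(ax),np.linalg.norm(ay),np.arctan2(ax[1],ax[0]),np.arctan2(-ay[0],ay[1]))
pt=[(320,240),(405,252),(381,380),(293,366)];ps=[(391,222),(372,290),(222,280),(246,212)]
print('pocket tri',np.array([tri(T(p),S(q)) for p,q in zip(pt,ps)]))
P=np.array([onz('top',T(p),.016) for p in pt]);print('pocket z16',P,P.mean(0))
Ps=np.array([onz('side',S(p),.016) for p in ps]);print(Ps,Ps.mean(0))
# colour-mask circle
a=cv2.imread('pics/t0.png');hsv=cv2.cvtColor(a,cv2.COLOR_BGR2HSV);m=cv2.inRange(hsv,(8,70,50),(30,255,255))
D=onz('top',T((147,267)),.026);print('dish',D,onz('top',T((72,267)),.026),onz('top',T((147,345)),.026),onz('top',T((147,189)),.026))
m[:, :170]=0;m[:,270:]=0;m[:170]=0;m[260:]=0
ys,xs=np.nonzero(m);q=np.array([onz('top',(x,y),.026)[:2] for x,y in zip(xs,ys)])
c=D[:2]
for _ in range(5): 
    s=q[(np.hypot(*(q-c).T)<.063)];hull=cv2.convexHull(s.astype(np.float32))[:,0]
    c,r=cv2.minEnclosingCircle(s.astype(np.float32));c=np.array(c)
print('circ',c,r)
v=c-P.mean(0)[:2];print('dist',np.linalg.norm(v),'tray yaw from +y',np.arctan2(-v[0],v[1]),'grip',(c+P.mean(0)[:2])/2)
print('marble',tri(T((152,264)),S((365,101))),onz('top',T((152,264)),.022))
print('fin top mid?',onz('top',T((240,289)),.065))
```

```text
mat tri [[ 0.7054  0.1633  0.0037]
 [ 0.6626 -0.0902  0.0004]
 [ 0.3105 -0.0289  0.0017]
 [ 0.3527  0.226   0.0011]]
mat z3 [[ 0.7045  0.1634  0.003 ]
 [ 0.6618 -0.0902  0.003 ]
 [ 0.3098 -0.0291  0.003 ]
 [ 0.3515  0.2255  0.003 ]] [0.5069 0.0674 0.003 ]
mat len 0.35780649453952407 0.25754787830234965 -0.1730314535619072 -0.16440937699710614
pocket tri [[ 0.5389  0.0227  0.019 ]
 [ 0.5273 -0.0434  0.0152]
 [ 0.4302 -0.0223  0.011 ]
 [ 0.4424  0.046   0.0144]]
pocket z16 [[ 0.5393  0.023   0.016 ]
 [ 0.5284 -0.0433  0.016 ]
 [ 0.4293 -0.0226  0.016 ]
 [ 0.4416  0.0457  0.016 ]] [0.4846 0.0007 0.016 ]
[[ 0.5385  0.0268  0.016 ]
 [ 0.5261 -0.0445  0.016 ]
 [ 0.4321 -0.0287  0.016 ]
 [ 0.4435  0.0437  0.016 ]] [ 0.485  -0.0007  0.016 ]
dish [0.5208 0.1571 0.026 ] [0.5221 0.2155 0.026 ] [0.4604 0.1578 0.026 ] [0.5816 0.1564 0.026 ]
circ [0.5187 0.1525] 0.06266556680202484
dist 0.15557518982465948 tray yaw from +y -0.22065216880387364 grip [0.5017 0.0766]
marble [0.5225 0.1526 0.0298] [0.5232 0.1538 0.022 ]
fin top mid? [0.5015 0.0809 0.065 ]
```

```bash
cat >> h.py <<'E'
def goal(x,y,z,yaw,s=None,prev=None):
    "yaw deg = world angle of tool y, tool down; returns travel mm, dr deg from pose"
    if prev is None:
        s=read_state();p=np.array(s['eef_pos']);Q=R.from_rotvec(s['orientation']).as_matrix()
    else: p,Q=prev
    f=np.radians(yaw);Y=np.array([np.cos(f),np.sin(f),0]);Z=np.array([0,0,-1.]);G=np.c_[np.cross(Y,Z),Y,Z]
    t=np.array([x,y,z])
    print('travel mm',np.round(1000*Q.T@(t-p),1),'dr',np.round(np.degrees(R.from_matrix(Q.T@G).as_rotvec()),2));return t,G
E
python3 - <<'E'
from h import *
g=goal(.4315,-.238,.15,77.3)
goal(.4315,-.238,.003,77.3,prev=g)
E
```

```text
travel mm [-485.4 -634.9   81.3] dr [-0.    0.   -6.25]
travel mm [  0.   0. 147.] dr [0. 0. 0.]
```

>>> {"api": "apply_moves", "payload": {
  "commands": [
    {"travel":[-0.4854,-0.6349,0.0813],"dr":[0,0,-6.25],"grip":1},
    {"travel":[-0.4854,-0.6349,0.0813],"dr":[0,0,-6.25],"grip":1},
    {"travel":[-0.4854,-0.6349,0.0813],"dr":[0,0,-6.25],"grip":1},
    {"travel":[-0.4854,-0.6349,0.0813],"dr":[0,0,-6.25],"grip":1},
    {"travel":[-0.4854,-0.6349,0.0813],"dr":[0,0,-6.25],"grip":1},
    {"travel":[-0.4854,-0.6349,0.0813],"dr":[0,0,-6.25],"grip":1},
    {"travel":[-0.4854,-0.6349,0.0813],"dr":[0,0,-6.25],"grip":1},
    {"travel":[-0.4854,-0.6349,0.0813],"dr":[0,0,-6.25],"grip":1},
    {"travel":[-0.4854,-0.6349,0.0813],"dr":[0,0,-6.25],"grip":1},
    {"travel":[-0.4854,-0.6349,0.0813],"dr":[0,0,-6.25],"grip":1}
  ],
  "newtons": 30
}}

```text
time_s: 1.8
eef_pos: [0.3362, 0.0463, 0.1809]
orientation: [0.348, 3.121, -0.0]
force: [0.9, -0.1, 0.5]
gripper_width: 0.0854
grip_force: 0.0
```

Run:
```python
from h import *
print(read_state()['eef_pos'])
g=goal(.4315,-.238,.10,77.3)
```

```text
[0.3362458  0.04625405 0.18088843]
travel mm [-155.4 -256.3   81.1] dr [ 0.01  0.07 -0.01]
```

>>> {"api": "apply_moves", "payload": {
  "commands": [
    {"travel":[-0.1554,-0.2563,0.0811],"grip":0.75},
    {"travel":[-0.1554,-0.2563,0.0811],"grip":0.75},
    {"travel":[-0.1554,-0.2563,0.0811],"grip":0.75},
    {"travel":[-0.1554,-0.2563,0.0811],"grip":0.75},
    {"travel":[-0.1554,-0.2563,0.0811],"grip":0.75},
    {"travel":[-0.1554,-0.2563,0.0811],"grip":0.75},
    {"travel":[-0.1554,-0.2563,0.0811],"grip":0.75},
    {"travel":[-0.1554,-0.2563,0.0811],"grip":0.75},
    {"travel":[-0.1554,-0.2563,0.0811],"grip":0.75},
    {"travel":[-0.1554,-0.2563,0.0811],"grip":0.75}
  ]
}}

```text
validation failed for argument at $.co...
```

Run:
```python
from h import *
print(read_state()['eef_pos'],read_state()['gripper_width'])
g=goal(.4315,-.238,.003,77.3)
```

```text
[0.3362458  0.04625405 0.18088843] 0.08543216627315858
travel mm [-155.2 -256.3  178.1] dr [ 0.01  0.07 -0.01]
```

dr is required in every row.

>>> {"api": "apply_moves", "payload": {
  "commands": [
    {"travel":[-0.1554,-0.2563,0.0811],"dr":[0,0,0],"grip":0.75},
    {"travel":[-0.1554,-0.2563,0.0811],"dr":[0,0,0],"grip":0.75},
    {"travel":[-0.1554,-0.2563,0.0811],"dr":[0,0,0],"grip":0.75},
    {"travel":[-0.1554,-0.2563,0.0811],"dr":[0,0,0],"grip":0.75},
    {"travel":[-0.1554,-0.2563,0.0811],"dr":[0,0,0],"grip":0.75},
    {"travel":[-0.1554,-0.2563,0.0811],"dr":[0,0,0],"grip":0.75},
    {"travel":[-0.1554,-0.2563,0.0811],"dr":[0,0,0],"grip":0.75},
    {"travel":[-0.1554,-0.2563,0.0811],"dr":[0,0,0],"grip":0.75},
    {"travel":[-0.1554,-0.2563,0.0811],"dr":[0,0,0],"grip":0.75},
    {"travel":[-0.1554,-0.2563,0.0811],"dr":[0,0,0],"grip":0.75}
  ]
}}

```text
time_s: 2.8
eef_pos: [0.431, -0.2345, 0.1002]
orientation: [0.345, 3.122, -0.0]
force: [0.1, 0.1, 0.6]
gripper_width: 0.0641
grip_force: 0.0
```

Run:
```python
from h import *
print(read_state()['eef_pos'],read_state()['gripper_width'])
g=goal(.4315,-.238,.003,77.3)
```

```text
[ 0.43103258 -0.23449251  0.1002025 ] 0.06410849985647506
travel mm [-1.2 -3.3 97.2] dr [-0.    0.01  0.08]
```

>>> {"api": "apply_moves", "payload": {
  "commands": [
    {"travel":[-0.0012,-0.0033,0.04],"dr":[0,0,0],"grip":0.75},
    {"travel":[-0.0012,-0.0033,0.075],"dr":[0,0,0],"grip":0.75},
    {"travel":[-0.0012,-0.0033,0.09],"dr":[0,0,0],"grip":0.75},
    {"travel":[-0.0012,-0.0033,0.0972],"dr":[0,0,0],"grip":0.75},
    {"travel":[-0.0012,-0.0033,0.0972],"dr":[0,0,0],"grip":0.75},
    {"travel":[-0.0012,-0.0033,0.0972],"dr":[0,0,0],"grip":0.3},
    {"travel":[-0.0012,-0.0033,0.0972],"dr":[0,0,0],"grip":0.3},
    {"travel":[-0.0012,-0.0033,0.0972],"dr":[0,0,0],"grip":0.25},
    {"travel":[-0.0012,-0.0033,0.0972],"dr":[0,0,0],"grip":0.25},
    {"travel":[-0.0012,-0.0033,0.0972],"dr":[0,0,0],"grip":0.25}
  ]
}}

```text
time_s: 3.8
eef_pos: [0.4321, -0.2396, 0.0036]
orientation: [0.347, 3.121, -0.002]
force: [-0.7, 1.8, 6.9]
gripper_width: 0.0304
grip_force: 29.1
```

Run:
```python
from h import *
s=read_state();print(s['eef_pos'],s['gripper_width'],s['grip_force'],s['force'])
g=goal(.4645,.0046,.10,77.3)
```

```text
[ 0.4321264  -0.23961845  0.00363452] 0.030384314110350665 29.14605438709259 [-0.71917229  1.76960689  6.86643807]
travel mm [ 21.9 245.3 -96.6] dr [-0.05  0.11 -0.  ]
```

>>> {"api": "apply_moves", "payload": {
  "commands": [
    {"travel":[0,0,-0.04],"dr":[0,0,0],"grip":0.25},
    {"travel":[0,0,-0.08],"dr":[0,0,0],"grip":0.25},
    {"travel":[0.003,0.03,-0.0966],"dr":[0,0,0],"grip":0.25},
    {"travel":[0.0067,0.075,-0.0966],"dr":[0,0,0],"grip":0.25},
    {"travel":[0.011,0.12,-0.0966],"dr":[0,0,0],"grip":0.25},
    {"travel":[0.0147,0.165,-0.0966],"dr":[0,0,0],"grip":0.25},
    {"travel":[0.018,0.205,-0.0966],"dr":[0,0,0],"grip":0.25},
    {"travel":[0.021,0.235,-0.0966],"dr":[0,0,0],"grip":0.25},
    {"travel":[0.0219,0.2453,-0.0966],"dr":[0,0,0],"grip":0.25},
    {"travel":[0.0219,0.2453,-0.0966],"dr":[0,0,0],"grip":0.25}
  ]
}}

```text
time_s: 4.8
eef_pos: [0.4644, 0.0054, 0.0995]
orientation: [0.344, 3.122, -0.0]
force: [0.2, 0.1, 0.2]
gripper_width: 0.0305
grip_force: 29.9
```

Run:
```python
from h import *
np.set_printoptions(precision=4,suppress=True)
s=read_state();print(s['eef_pos'],s['gripper_width'],s['grip_force'],s['force'])
a=save('top','t1.png');b=save('side','s1.png')
A=cv2.resize(a[170:250,180:280],None,fx=4,fy=4,interpolation=cv2.INTER_CUBIC);B=cv2.resize(b[110:210,180:305],(400,320),interpolation=cv2.INTER_CUBIC)
cv2.imwrite('pics/p1.png',np.hstack([A,B])[:,:,::-1])
g=goal(.4645,.0046,.0195,77.3)
```

```text
[0.4644 0.0054 0.0995] 0.030533234044635926 29.913259148597717 [0.1883 0.0658 0.2343]
travel mm [ 0.1  0.8 79.8] dr [-0.02  0.03 -0.02]
```

View pics/p1.png

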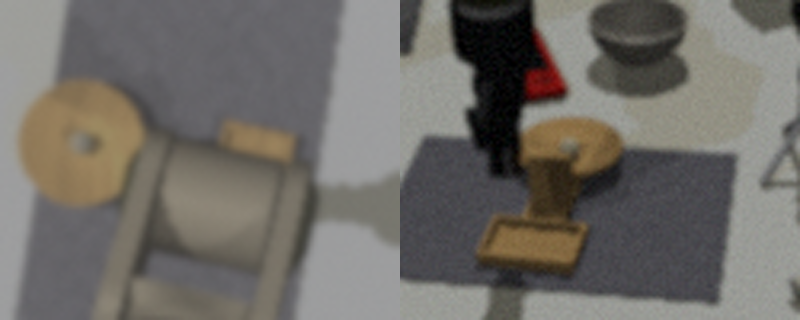

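>>> {"api": "apply_moves", "payload": {
  "commands": [
    {"travel":[0,-0.0008,0.03],"dr":[0,0,0],"grip":0.25},
    {"travel":[0,-0.0008,0.06],"dr":[0,0,0],"grip":0.25},
    {"travel":[0,-0.0008,0.075],"dr":[0,0,0],"grip":0.25},
    {"travel":[0,-0.0008,0.081],"dr":[0,0,0],"grip":0.25},
    {"travel":[0,-0.0008,0.081],"dr":[0,0,0],"grip":0.25},
    {"travel":[0,-0.0008,0.081],"dr":[0,0,0],"grip":0.55},
    {"travel":[0,-0.0008,0.081],"dr":[0,0,0],"grip":0.55},
    {"travel":[0,-0.0008,0.081],"dr":[0,0,0],"grip":0.55},
    {"travel":[0,-0.0008,0.05],"dr":[0,0,0],"grip":0.55},
    {"travel":[0,-0.0008,0.0],"dr":[0,0,0],"grip":0.6}
  ]
}}

```text
time_s: 5.9
eef_pos: [0.4628, 0.0042, 0.0986]
orientation: [-0.347, -3.117, -0.001]
force: [1.0, 0.2, -0.2]
gripper_width: 0.051
grip_force: 0.0
```

Run:
```python
from h import *
s=read_state();print(s['eef_pos'],s['gripper_width'],s['grip_force'],s['force'])
g=goal(.557,-.247,.1,77.3)
```

```text
[0.46281351 0.00420434 0.09859404] 0.05100490012821559 0.0 [ 0.96655234  0.15786466 -0.2060582 ]
travel mm [-147.1 -224.3   -2.2] dr [ 0.01 -0.31 -0.  ]
```

>>> {"api": "apply_moves", "payload": {
  "commands": [
    {"travel":[-0.1455,-0.2251,0],"dr":[0,0,0],"grip":0.75},
    {"travel":[-0.1455,-0.2251,0],"dr":[0,0,0],"grip":0.75},
    {"travel":[-0.1455,-0.2251,0],"dr":[0,0,0],"grip":0.75},
    {"travel":[-0.1455,-0.2251,0],"dr":[0,0,0],"grip":0.75},
    {"travel":[-0.1455,-0.2251,0],"dr":[0,0,0],"grip":0.75},
    {"travel":[-0.1455,-0.2251,0],"dr":[0,0,0],"grip":0.75},
    {"travel":[-0.1455,-0.2251,0],"dr":[0,0,0],"grip":0.75},
    {"travel":[-0.1455,-0.2251,0],"dr":[0,0,0],"grip":0.75},
    {"travel":[-0.1455,-0.2251,0],"dr":[0,0,0],"grip":0.75},
    {"travel":[-0.1455,-0.2251,0],"dr":[0,0,0],"grip":0.75}
  ]
}}

```text
time_s: 6.9
eef_pos: [0.5564, -0.2464, 0.0994]
orientation: [-0.345, -3.122, -0.0]
force: [0.3, -0.8, -0.1]
gripper_width: 0.0644
grip_force: 0.0
```

Run:
```python
from h import *
s=read_state();print(s['eef_pos'],s['gripper_width'],s['grip_force'],s['force'])
a=save('top','t2.png');b=save('side','s2.png')
A=cv2.resize(a[170:250,180:280],None,fx=4,fy=4,interpolation=cv2.INTER_CUBIC);B=cv2.resize(b[130:210,200:300],(400,320),interpolation=cv2.INTER_CUBIC)
cv2.imwrite('pics/p2.png',np.hstack([A,B])[:,:,::-1])
g=goal(.557,-.247,.0035,77.3)
```

```text
[ 0.55640698 -0.24639143  0.09936016] 0.06442440385424773 0.0 [ 0.27189201 -0.82197533 -0.07774116]
travel mm [-0.5 -0.1 95.8] dr [-0.    0.01  0.06]
```

View pics/p2.png

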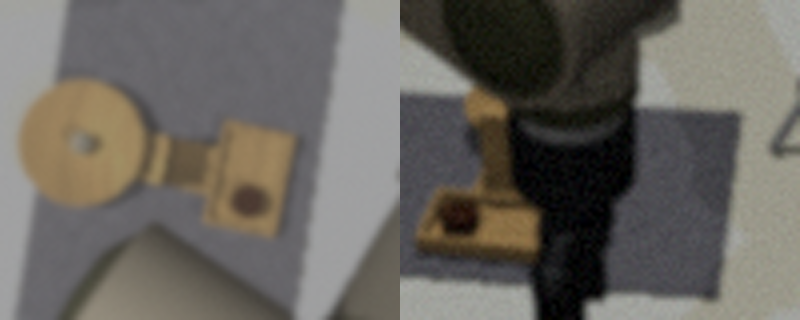

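The first counter lies in the pocket (left crop at (250,200)), and the tray and marble are undisturbed. Next is the second counter.

>>> {"api": "apply_moves", "payload": {
  "commands": [
    {"travel":[0,0,0.04],"dr":[0,0,0],"grip":0.75},
    {"travel":[0,0,0.075],"dr":[0,0,0],"grip":0.75},
    {"travel":[0,0,0.09],"dr":[0,0,0],"grip":0.75},
    {"travel":[0,0,0.0958],"dr":[0,0,0],"grip":0.75},
    {"travel":[0,0,0.0958],"dr":[0,0,0],"grip":0.75},
    {"travel":[0,0,0.0958],"dr":[0,0,0],"grip":0.3},
    {"travel":[0,0,0.0958],"dr":[0,0,0],"grip":0.3},
    {"travel":[0,0,0.0958],"dr":[0,0,0],"grip":0.25},
    {"travel":[0,0,0.0958],"dr":[0,0,0],"grip":0.25},
    {"travel":[0,0,0.0958],"dr":[0,0,0],"grip":0.25}
  ]
}}

```text
time_s: 8.0
eef_pos: [0.557, -0.2479, 0.0046]
orientation: [0.347, 3.12, -0.002]
force: [-1.0, 0.3, 6.9]
gripper_width: 0.03
grip_force: 29.5
```

Run:
```python
from h import *
s=read_state();print(s['eef_pos'],s['gripper_width'],s['grip_force'],s['force'])
g=goal(.5055,-.0046,.10,77.3)
```

```text
[ 0.55704253 -0.24792007  0.00456562] 0.029982311471497065 29.489434361457825 [-1.03808533  0.27129213  6.88629044]
travel mm [103.6 226.  -95.8] dr [-0.04  0.11 -0.  ]
```

>>> {"api": "apply_moves", "payload": {
  "commands": [
    {"travel":[0,0,-0.04],"dr":[0,0,0],"grip":0.25},
    {"travel":[0,0,-0.08],"dr":[0,0,0],"grip":0.25},
    {"travel":[0.014,0.03,-0.0958],"dr":[0,0,0],"grip":0.25},
    {"travel":[0.033,0.072,-0.0958],"dr":[0,0,0],"grip":0.25},
    {"travel":[0.053,0.115,-0.0958],"dr":[0,0,0],"grip":0.25},
    {"travel":[0.071,0.155,-0.0958],"dr":[0,0,0],"grip":0.25},
    {"travel":[0.087,0.19,-0.0958],"dr":[0,0,0],"grip":0.25},
    {"travel":[0.099,0.216,-0.0958],"dr":[0,0,0],"grip":0.25},
    {"travel":[0.1036,0.226,-0.0958],"dr":[0,0,0],"grip":0.25},
    {"travel":[0.1036,0.226,-0.0958],"dr":[0,0,0],"grip":0.25}
  ]
}}

```text
time_s: 9.0
eef_pos: [0.5051, -0.0036, 0.0994]
orientation: [0.345, 3.122, -0.0]
force: [-0.2, -0.0, -0.3]
gripper_width: 0.03
grip_force: 29.8
```

Run:
```python
from h import *
np.set_printoptions(precision=4,suppress=True)
s=read_state();print(s['eef_pos'],s['gripper_width'],s['grip_force'],s['force'])
T=lambda p:(np.array(p)+.5)/4-.5+[180,170]
print('c in pocket',onz('top',T((250,200)),.02))
P=np.array([onz('top',T(p),.016) for p in[(222,122),(298,131),(278,238),(204,226)]]);print('pocket',P.mean(0))
b=save('side','s3.png');save('top','t3.png')
cv2.imwrite('pics/p3.png',cv2.resize(b[110:210,180:305],(750,600),interpolation=cv2.INTER_CUBIC)[:,:,::-1])
g=goal(.5055,-.0046,.018,77.3)
```

```text
[ 0.5051 -0.0036  0.0994] 0.030008372760902555 29.814825654029846 [-0.2398 -0.0423 -0.3434]
c in pocket [0.4639 0.0022 0.02  ]
pocket [0.4833 0.0016 0.016 ]
travel mm [ 0.4  0.6 81.2] dr [-0.02  0.06 -0.02]
```

View pics/p3.png

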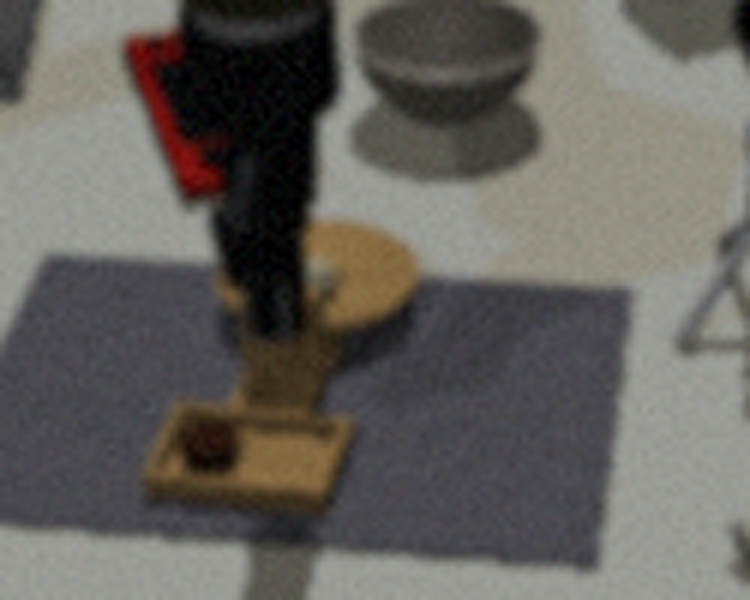

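The second counter is held above the tray. The first one lies flat at (210,440), and its measured place matches the slot to 3 mm.

>>> {"api": "apply_moves", "payload": {
  "commands": [
    {"travel":[0.0004,-0.0002,0.03],"dr":[0,0,0],"grip":0.25},
    {"travel":[0.0004,-0.0002,0.06],"dr":[0,0,0],"grip":0.25},
    {"travel":[0.0004,-0.0002,0.075],"dr":[0,0,0],"grip":0.25},
    {"travel":[0.0004,-0.0002,0.0812],"dr":[0,0,0],"grip":0.25},
    {"travel":[0.0004,-0.0002,0.0812],"dr":[0,0,0],"grip":0.25},
    {"travel":[0.0004,-0.0002,0.0812],"dr":[0,0,0],"grip":0.55},
    {"travel":[0.0004,-0.0002,0.0812],"dr":[0,0,0],"grip":0.55},
    {"travel":[0.0004,-0.0002,0.0812],"dr":[0,0,0],"grip":0.55},
    {"travel":[0.0004,-0.0002,0.05],"dr":[0,0,0],"grip":0.55},
    {"travel":[0.0004,-0.0002,0.01],"dr":[0,0,0],"grip":0.6}
  ]
}}

```text
time_s: 10.1
eef_pos: [0.5039, -0.0043, 0.0892]
orientation: [-0.347, -3.119, -0.001]
force: [0.7, 0.5, 0.4]
gripper_width: 0.0511
grip_force: 0.0
```

>>> {"api": "apply_moves", "payload": {
  "commands": [
    {"travel":[0.07,-0.12,-0.05],"dr":[0,0,0],"grip":0.6},
    {"travel":[0.07,-0.12,-0.05],"dr":[0,0,0],"grip":0.6},
    {"travel":[0.07,-0.12,-0.05],"dr":[0,0,0],"grip":0.6},
    {"travel":[0.07,-0.12,-0.05],"dr":[0,0,0],"grip":0.6},
    {"travel":[0.07,-0.12,-0.05],"dr":[0,0,0],"grip":0.6},
    {"travel":[0.07,-0.12,-0.05],"dr":[0,0,0],"grip":0.6},
    {"travel":[0.07,-0.12,-0.05],"dr":[0,0,0],"grip":0.6},
    {"travel":[0.07,-0.12,-0.05],"dr":[0,0,0],"grip":0.6},
    {"travel":[0.07,-0.12,-0.05],"dr":[0,0,0],"grip":0.6},
    {"travel":[0.07,-0.12,-0.05],"dr":[0,0,0],"grip":0.6}
  ]
}}

```text
time_s: 11.1
eef_pos: [0.4102, -0.1059, 0.1389]
orientation: [-0.346, -3.122, -0.0]
force: [-0.2, 0.4, -0.7]
gripper_width: 0.0514
grip_force: 0.0
```

Run:
```python
from h import *
s=read_state();print(s['eef_pos'],s['gripper_width'],s['grip_force'],s['force'])
a=save('top','t4.png');b=save('side','s4.png')
A=cv2.resize(a[170:250,180:280],None,fx=4,fy=4,interpolation=cv2.INTER_CUBIC);B=cv2.resize(b[130:210,200:300],(400,320),interpolation=cv2.INTER_CUBIC)
cv2.imwrite('pics/p4.png',np.hstack([A,B])[:,:,::-1])
```

```text
[ 0.41021416 -0.10589878  0.1388541 ] 0.05139959585966829 0.0 [-0.17865543  0.39640473 -0.72242418]
```

View pics/p4.png

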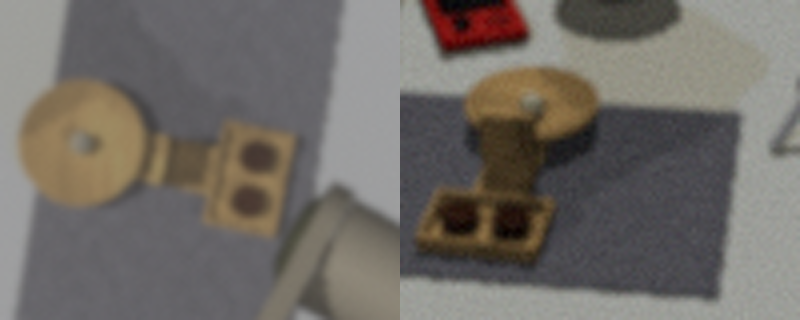

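Both counters lie flat in the pocket (left crop at (259,157) and (250,200)), and the marble is centred. Next I refine the fin pose.

Run:
```python
from h import *
np.set_printoptions(precision=4,suppress=True)
T=lambda p:(np.array(p)+.5)/4-.5+[180,170]
S=lambda p:(np.array(p)+.5)/4-.5+[200,130]
c1,c2=[onz('top',T(p),.02) for p in((259,157),(250,200))];print(c1,c2,(c1+c2)/2)
P=np.array([onz('top',T(p),.016) for p in[(222,122),(298,131),(278,238),(204,226)]]).mean(0)
D=onz('top',T((81.5,143)),.026);v=D-P;print(P,D,np.linalg.norm(v),np.degrees(np.arctan2(v[1],v[0])),'mid',(P+D)/2)
print('fin top from top',onz('top',T((158,160)),.065),[onz('top',T(p),.065) for p in((151,134),(148,184),(168,137),(164,187))])
print('side fin top edge ends',onz('side',S((480,118)),.065),onz('side',S((545,124)),.065), 'with crop shift',onz('side',S((80,118)),.065),onz('side',S((145,124)),.065))
# min-area rect on new mask at z .02
a=cv2.imread('pics/t4.png');hsv=cv2.cvtColor(a,cv2.COLOR_BGR2HSV);m=cv2.inRange(hsv,(8,70,50),(30,255,255))
m[:, :170]=0;m[:,256:]=0;m[:170]=0;m[240:]=0
ys,xs=np.nonzero(m);q=np.array([onz('top',(x,y),.02)[:2] for x,y in zip(xs,ys)])
print(cv2.minAreaRect((q*1000).astype(np.float32)))
```

```text
[ 0.5038 -0.007   0.02  ] [0.4639 0.0022 0.02  ] [ 0.4838 -0.0024  0.02  ]
[0.4833 0.0016 0.016 ] [0.5203 0.158  0.026 ] 0.16107408064228998 76.70011256624808 mid [0.5018 0.0798 0.021 ]
fin top from top [0.5022 0.0826 0.065 ] [array([0.526 , 0.0886, 0.065 ]), array([0.4807, 0.092 , 0.065 ]), array([0.5229, 0.0732, 0.065 ]), array([0.4777, 0.0775, 0.065 ])]
side fin top edge ends [0.8064 0.053  0.065 ] [0.8569 0.041  0.065 ] with crop shift [0.4814 0.0735 0.065 ] [0.5344 0.0612 0.065 ]
((505.95001220703125, 91.42912292480469), (250.664794921875, 113.54866027832031), 77.49454498291016)
```

Run:
```python
from h import *
g=goal(.5025,.0785,.14,77.2)
```

```text
travel mm [-49.6 200.3  -1.1] dr [ 0.   -0.01  0.12]
```

>>> {"api": "apply_moves", "payload": {
  "commands": [
    {"travel":[-0.008,0.03,-0.0011],"dr":[0,0,0.12],"grip":0.45},
    {"travel":[-0.018,0.07,-0.0011],"dr":[0,0,0.12],"grip":0.45},
    {"travel":[-0.028,0.115,-0.0011],"dr":[0,0,0.12],"grip":0.45},
    {"travel":[-0.038,0.155,-0.0011],"dr":[0,0,0.12],"grip":0.45},
    {"travel":[-0.046,0.185,-0.0011],"dr":[0,0,0.12],"grip":0.45},
    {"travel":[-0.049,0.198,-0.0011],"dr":[0,0,0.12],"grip":0.45},
    {"travel":[-0.0496,0.2003,-0.0011],"dr":[0,0,0.12],"grip":0.45},
    {"travel":[-0.0496,0.2003,-0.0011],"dr":[0,0,0.12],"grip":0.45},
    {"travel":[-0.0496,0.2003,-0.0011],"dr":[0,0,0.12],"grip":0.45},
    {"travel":[-0.0496,0.2003,-0.0011],"dr":[0,0,0.12],"grip":0.45}
  ]
}}

```text
time_s: 12.2
eef_pos: [0.5022, 0.0773, 0.1402]
orientation: [-0.353, -3.122, 0.0]
force: [0.5, -1.2, 0.2]
gripper_width: 0.0384
grip_force: 0.0
```

Run:
```python
from h import *
s=read_state();print(s['eef_pos'],s['gripper_width'],s['force'])
b=save('side','s5.png')
g=goal(.5025,.0785,.031,77.2)
cv2.imwrite('pics/p5.png',cv2.resize(b[90:190,180:305],(750,600),interpolation=cv2.INTER_CUBIC)[:,:,::-1])
```

```text
[0.50224623 0.07729923 0.14021386] 0.03835015876670885 [ 0.45357214 -1.21604384  0.17128184]
travel mm [  0.    1.1 109.2] dr [-0.   0.  -0.1]
```

View pics/p5.png

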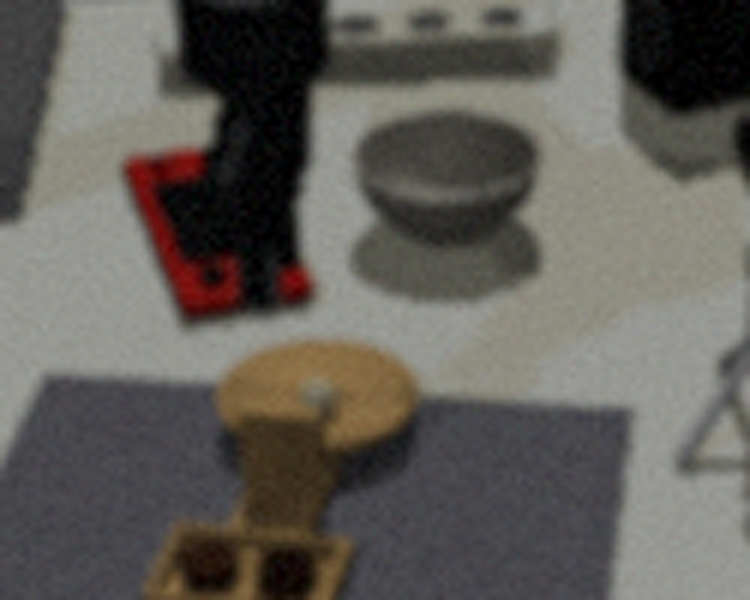

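The gripper is above the fin: fingertips at (258,305), fin top near (288,418). I check the alignment by projection.

Run:
```python
from h import *
s=read_state()
for X in ([.5025,.0785,.065],[.5025,.0725,.065],s['eef_pos']): print((proj('side',X)[0]-[180,90]+.5)*6-.5)
```

```text
[279.19575754 410.91074249]
[279.03133424 416.90283649]
[270.83963591 292.15148042]
```

>>> {"api": "apply_moves", "payload": {
  "commands": [
    {"travel":[-0.0018,0.0015,0.02],"dr":[0,0,0],"grip":0.45},
    {"travel":[-0.0018,0.0015,0.045],"dr":[0,0,0],"grip":0.45},
    {"travel":[-0.0018,0.0015,0.07],"dr":[0,0,0],"grip":0.45},
    {"travel":[-0.0018,0.0015,0.09],"dr":[0,0,0],"grip":0.45},
    {"travel":[-0.0018,0.0015,0.102],"dr":[0,0,0],"grip":0.45},
    {"travel":[-0.0018,0.0015,0.108],"dr":[0,0,0],"grip":0.45},
    {"travel":[-0.0018,0.0015,0.109],"dr":[0,0,0],"grip":0.45},
    {"travel":[-0.0018,0.0015,0.109],"dr":[0,0,0],"grip":0.42},
    {"travel":[-0.0018,0.0015,0.109],"dr":[0,0,0],"grip":0.4},
    {"travel":[-0.0018,0.0015,0.109],"dr":[0,0,0],"grip":0.38}
  ],
  "newtons": 20
}}

```text
time_s: 13.25
eef_pos: [0.5049, 0.0793, 0.0317]
orientation: [0.351, 3.121, 0.0]
force: [-0.5, 0.9, 0.2]
gripper_width: 0.0325
grip_force: 0.0
```

Run:
```python
from h import *
np.set_printoptions(precision=4,suppress=True)
s=read_state();print(s['eef_pos'],s['gripper_width'],s['force'])
b=save('side','s6.png');a=save('top','t6.png')
A=cv2.resize(a[170:250,180:280],None,fx=4,fy=4,interpolation=cv2.INTER_CUBIC);B=cv2.resize(b[130:210,200:300],(400,320),interpolation=cv2.INTER_CUBIC)
cv2.imwrite('pics/p6.png',np.hstack([A,B])[:,:,::-1])
```

```text
[0.5049 0.0793 0.0317] 0.0324941170961296 [-0.4889  0.9453  0.2432]
```

View pics/p6.png

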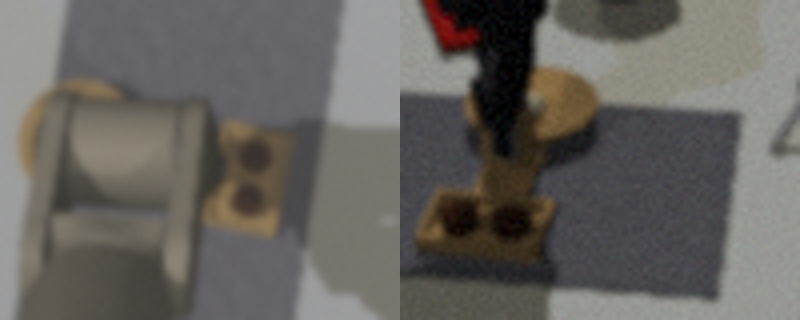

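The fingers straddle the fin, near one at right-panel (503,150) against fin middle (512,150). I close slowly.

>>> {"api": "apply_moves", "payload": {
  "commands": [
    {"travel":[0,0,0],"dr":[0,0,0],"grip":0.35},
    {"travel":[0,0,0],"dr":[0,0,0],"grip":0.32},
    {"travel":[0,0,0],"dr":[0,0,0],"grip":0.29},
    {"travel":[0,0,0],"dr":[0,0,0],"grip":0.26},
    {"travel":[0,0,0],"dr":[0,0,0],"grip":0.23},
    {"travel":[0,0,0],"dr":[0,0,0],"grip":0.2},
    {"travel":[0,0,0],"dr":[0,0,0],"grip":0.18},
    {"travel":[0,0,0],"dr":[0,0,0],"grip":0.16},
    {"travel":[0,0,0],"dr":[0,0,0],"grip":0.14},
    {"travel":[0,0,0],"dr":[0,0,0],"grip":0.12}
  ],
  "newtons": 20
}}

```text
time_s: 14.35
eef_pos: [0.5046, 0.0793, 0.0312]
orientation: [0.351, 3.122, -0.0]
force: [-1.1, -0.6, 0.7]
gripper_width: 0.0118
grip_force: 19.9
```

>>> {"api": "apply_moves", "payload": {
  "commands": [
    {"travel":[0,0,0],"dr":[0,0,0],"grip":0.08},
    {"travel":[0,0,0],"dr":[0,0,0],"grip":0.04},
    {"travel":[0,0,0],"dr":[0,0,0],"grip":0},
    {"travel":[0,0,0],"dr":[0,0,0],"grip":0},
    {"travel":[0,0,0],"dr":[0,0,0],"grip":0},
    {"travel":[0,0,0],"dr":[0,0,0],"grip":0},
    {"travel":[0,0,0],"dr":[0,0,0],"grip":0},
    {"travel":[0,0,0],"dr":[0,0,0],"grip":0},
    {"travel":[0,0,0],"dr":[0,0,0],"grip":0},
    {"travel":[0,0,0],"dr":[0,0,0],"grip":0}
  ],
  "newtons": 60
}}

```text
time_s: 15.35
eef_pos: [0.5046, 0.0793, 0.0312]
orientation: [0.351, 3.122, -0.0]
force: [-1.8, -1.9, 5.2]
gripper_width: 0.0113
grip_force: 59.3
```

>>> {"api": "apply_moves", "payload": {
  "commands": [
    {"travel":[0,0,-0.0001],"dr":[0,0,0],"grip":0},
    {"travel":[0,0,-0.0009],"dr":[0,0,0],"grip":0},
    {"travel":[0,0,-0.0028],"dr":[0,0,0],"grip":0},
    {"travel":[0,0,-0.0061],"dr":[0,0,0],"grip":0},
    {"travel":[0,0,-0.0109],"dr":[0,0,0],"grip":0},
    {"travel":[0,0,-0.0171],"dr":[0,0,0],"grip":0},
    {"travel":[0,0,-0.0247],"dr":[0,0,0],"grip":0},
    {"travel":[0,0,-0.0333],"dr":[0,0,0],"grip":0},
    {"travel":[0,0,-0.0427],"dr":[0,0,0],"grip":0},
    {"travel":[0,0,-0.0525],"dr":[0,0,0],"grip":0}
  ],
  "newtons": 60
}}

```text
time_s: 16.35
eef_pos: [0.5046, 0.0794, 0.0846]
orientation: [0.351, 3.122, 0.0]
force: [0.3, 0.4, -4.0]
gripper_width: 0.0114
grip_force: 58.4
```

>>> {"api": "apply_moves", "payload": {
  "commands": [
    {"travel":[0,0,-0.0098],"dr":[0,0,0],"grip":0},
    {"travel":[0,0,-0.0192],"dr":[0,0,0],"grip":0},
    {"travel":[0,0,-0.0278],"dr":[0,0,0],"grip":0},
    {"travel":[0,0,-0.0354],"dr":[0,0,0],"grip":0},
    {"travel":[0,0,-0.0416],"dr":[0,0,0],"grip":0},
    {"travel":[0,0,-0.0464],"dr":[0,0,0],"grip":0},
    {"travel":[0,0,-0.0497],"dr":[0,0,0],"grip":0},
    {"travel":[0,0,-0.0516],"dr":[0,0,0],"grip":0},
    {"travel":[0,0,-0.0524],"dr":[0,0,0],"grip":0},
    {"travel":[0,0,-0.0525],"dr":[0,0,0],"grip":0}
  ],
  "newtons": 60
}}

```text
time_s: 17.35
eef_pos: [0.5045, 0.0794, 0.136]
orientation: [-0.351, -3.122, 0.0]
force: [0.7, -0.3, -3.6]
gripper_width: 0.0112
grip_force: 58.4
```

Run:
```python
from h import *
np.set_printoptions(precision=4,suppress=True)
s=read_state();print(s['eef_pos'],s['orientation'],s['gripper_width'],s['force'],s['wrist_torque'])
b=save('side','s7.png');a=save('top','t7.png')
A=cv2.resize(a[160:240,170:270],None,fx=4,fy=4,interpolation=cv2.INTER_CUBIC);B=cv2.resize(b[110:210,190:315],(400,320),interpolation=cv2.INTER_CUBIC)
cv2.imwrite('pics/p7.png',np.hstack([A,B])[:,:,::-1])
```

```text
[0.5045 0.0794 0.136 ] [-0.3507 -3.1216  0.0001] 0.011166238638619387 [ 0.7024 -0.2943 -3.6018] [0.0652 0.0387 0.0303]
```

View pics/p7.png

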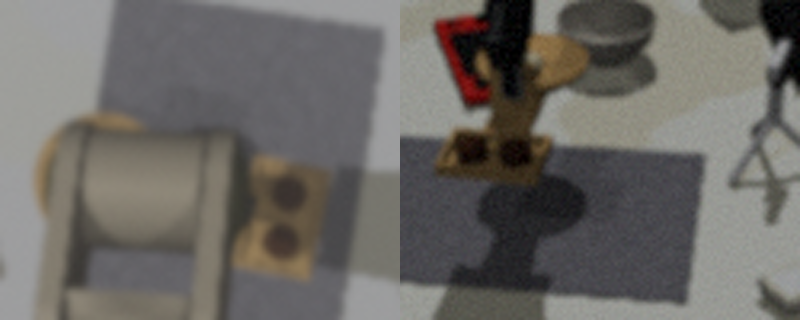

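The tray is up and level, with the marble at (533,62) still in mid-dish and both counters in place. I turn it slowly, with a minimum-jerk turn over 5 s.

```bash
python3 -c "
import numpy as np
k=np.arange(51)/50;s=86.9*(10*k**3-15*k**4+6*k**5)
for c in range(5): print(np.round(s[10*c+1:10*c+11]-s[10*c],2))"
```

```text
[0.01 0.05 0.17 0.39 0.74 1.24 1.91 2.76 3.8  5.03]
[ 1.44  3.07  4.9   6.93  9.14 11.52 14.07 16.77 19.6  22.55]
[ 3.05  6.18  9.37 12.61 15.86 19.12 22.35 25.55 28.68 31.73]
[ 2.95  5.78  8.48 11.03 13.41 15.62 17.65 19.48 21.12 22.55]
[1.24 2.27 3.12 3.79 4.29 4.64 4.86 4.98 5.03 5.03]
```

>>> {"api": "apply_moves", "payload": {
  "commands": [
    {"travel":[0,0,0],"dr":[0,0,0.01],"grip":0},
    {"travel":[0,0,0],"dr":[0,0,0.05],"grip":0},
    {"travel":[0,0,0],"dr":[0,0,0.17],"grip":0},
    {"travel":[0,0,0],"dr":[0,0,0.39],"grip":0},
    {"travel":[0,0,0],"dr":[0,0,0.74],"grip":0},
    {"travel":[0,0,0],"dr":[0,0,1.24],"grip":0},
    {"travel":[0,0,0],"dr":[0,0,1.91],"grip":0},
    {"travel":[0,0,0],"dr":[0,0,2.76],"grip":0},
    {"travel":[0,0,0],"dr":[0,0,3.8],"grip":0},
    {"travel":[0,0,0],"dr":[0,0,5.03],"grip":0}
  ]
}}

```text
time_s: 18.45
eef_pos: [0.5046, 0.0794, 0.1361]
orientation: [0.49, 3.103, -0.0]
force: [-0.5, 0.3, -3.6]
gripper_width: 0.0112
grip_force: 58.4
```

>>> {"api": "apply_moves", "payload": {
  "commands": [
    {"travel":[0,0,0],"dr":[0,0,1.44],"grip":0},
    {"travel":[0,0,0],"dr":[0,0,3.07],"grip":0},
    {"travel":[0,0,0],"dr":[0,0,4.9],"grip":0},
    {"travel":[0,0,0],"dr":[0,0,6.93],"grip":0},
    {"travel":[0,0,0],"dr":[0,0,9.14],"grip":0},
    {"travel":[0,0,0],"dr":[0,0,11.52],"grip":0},
    {"travel":[0,0,0],"dr":[0,0,14.07],"grip":0},
    {"travel":[0,0,0],"dr":[0,0,16.77],"grip":0},
    {"travel":[0,0,0],"dr":[0,0,19.6],"grip":0},
    {"travel":[0,0,0],"dr":[0,0,22.55],"grip":0}
  ]
}}

```text
time_s: 19.45
eef_pos: [0.5046, 0.0794, 0.1361]
orientation: [-1.09, -2.946, 0.0]
force: [0.6, 0.6, -3.4]
gripper_width: 0.0111
grip_force: 58.4
```

>>> {"api": "apply_moves", "payload": {
  "commands": [
    {"travel":[0,0,0],"dr":[0,0,3.05],"grip":0},
    {"travel":[0,0,0],"dr":[0,0,6.18],"grip":0},
    {"travel":[0,0,0],"dr":[0,0,9.37],"grip":0},
    {"travel":[0,0,0],"dr":[0,0,12.61],"grip":0},
    {"travel":[0,0,0],"dr":[0,0,15.86],"grip":0},
    {"travel":[0,0,0],"dr":[0,0,19.12],"grip":0},
    {"travel":[0,0,0],"dr":[0,0,22.35],"grip":0},
    {"travel":[0,0,0],"dr":[0,0,25.55],"grip":0},
    {"travel":[0,0,0],"dr":[0,0,28.68],"grip":0},
    {"travel":[0,0,0],"dr":[0,0,31.73],"grip":0}
  ]
}}

```text
time_s: 20.45
eef_pos: [0.5046, 0.0794, 0.1361]
orientation: [1.854, 2.536, -0.0]
force: [0.8, -0.4, -3.9]
gripper_width: 0.011
grip_force: 58.4
```

>>> {"api": "apply_moves", "payload": {
  "commands": [
    {"travel":[0,0,0],"dr":[0,0,2.95],"grip":0},
    {"travel":[0,0,0],"dr":[0,0,5.78],"grip":0},
    {"travel":[0,0,0],"dr":[0,0,8.48],"grip":0},
    {"travel":[0,0,0],"dr":[0,0,11.03],"grip":0},
    {"travel":[0,0,0],"dr":[0,0,13.41],"grip":0},
    {"travel":[0,0,0],"dr":[0,0,15.62],"grip":0},
    {"travel":[0,0,0],"dr":[0,0,17.65],"grip":0},
    {"travel":[0,0,0],"dr":[0,0,19.48],"grip":0},
    {"travel":[0,0,0],"dr":[0,0,21.12],"grip":0},
    {"travel":[0,0,0],"dr":[0,0,22.55],"grip":0}
  ]
}}

```text
time_s: 21.45
eef_pos: [0.5046, 0.0794, 0.1362]
orientation: [2.313, 2.126, 0.0]
force: [-0.7, -0.3, -3.8]
gripper_width: 0.0113
grip_force: 58.4
```

>>> {"api": "apply_moves", "payload": {
  "commands": [
    {"travel":[0,0,0],"dr":[0,0,1.24],"grip":0},
    {"travel":[0,0,0],"dr":[0,0,2.27],"grip":0},
    {"travel":[0,0,0],"dr":[0,0,3.12],"grip":0},
    {"travel":[0,0,0],"dr":[0,0,3.79],"grip":0},
    {"travel":[0,0,0],"dr":[0,0,4.29],"grip":0},
    {"travel":[0,0,0],"dr":[0,0,4.64],"grip":0},
    {"travel":[0,0,0],"dr":[0,0,4.86],"grip":0},
    {"travel":[0,0,0],"dr":[0,0,4.98],"grip":0},
    {"travel":[0,0,0],"dr":[0,0,5.03],"grip":0},
    {"travel":[0,0,0],"dr":[0,0,5.03],"grip":0}
  ]
}}

```text
time_s: 22.45
eef_pos: [0.5046, 0.0794, 0.1361]
orientation: [-2.402, -2.025, 0.0]
force: [0.7, -0.6, -3.4]
gripper_width: 0.011
grip_force: 58.4
```

Run:
```python
from h import *
s=read_state();print(s['eef_pos'],s['orientation'],s['force'],s['wrist_torque'])
goal(.507,.067,.136,-9.7)
```

```text
[0.50457894 0.0793671  0.13611465] [-2.40153357e+00 -2.02537114e+00  4.20173341e-05] [ 0.65883439 -0.56742222 -3.40888079] [-0.03944572  0.0198519   0.00743349]
travel mm [-11.8   4.5   0.1] dr [-0.    0.   -0.01]
```

Now I shift gently onto the mat's middle over 1 s and then check. That shift is at most about 0.07 m/s².

>>> {"api": "apply_moves", "payload": {
  "commands": [
    {"travel":[-0.0001,0,0],"dr":[0,0,0],"grip":0},
    {"travel":[-0.0007,0.0003,0],"dr":[0,0,0],"grip":0},
    {"travel":[-0.0019,0.0007,0],"dr":[0,0,0],"grip":0},
    {"travel":[-0.0037,0.0014,0],"dr":[0,0,0],"grip":0},
    {"travel":[-0.0059,0.0022,0],"dr":[0,0,0],"grip":0},
    {"travel":[-0.0081,0.0031,0],"dr":[0,0,0],"grip":0},
    {"travel":[-0.0099,0.0038,0],"dr":[0,0,0],"grip":0},
    {"travel":[-0.0111,0.0042,0],"dr":[0,0,0],"grip":0},
    {"travel":[-0.0117,0.0045,0],"dr":[0,0,0],"grip":0},
    {"travel":[-0.0118,0.0045,0],"dr":[0,0,0],"grip":0}
  ]
}}

```text
time_s: 23.45
eef_pos: [0.5071, 0.0669, 0.1361]
orientation: [2.402, 2.025, 0.0]
force: [0.1, -0.2, -4.4]
gripper_width: 0.0115
grip_force: 58.4
```

Run:
```python
from h import *
np.set_printoptions(precision=4,suppress=True)
s=read_state();print(s['eef_pos'],s['orientation'],s['force'],s['wrist_torque'])
b=save('side','s8.png');a=save('top','t8.png')
A=cv2.resize(a[140:240,170:270],(400,400),interpolation=cv2.INTER_CUBIC);B=cv2.resize(b[110:210,190:290],(400,400),interpolation=cv2.INTER_CUBIC)
cv2.imwrite('pics/p8.png',np.hstack([A,B])[:,:,::-1])
```

```text
[0.5071 0.0669 0.1361] [2.4016 2.0252 0.    ] [ 0.1083 -0.1796 -4.3829] [ 0.0055 -0.0388 -0.0024]
```

View pics/p8.png

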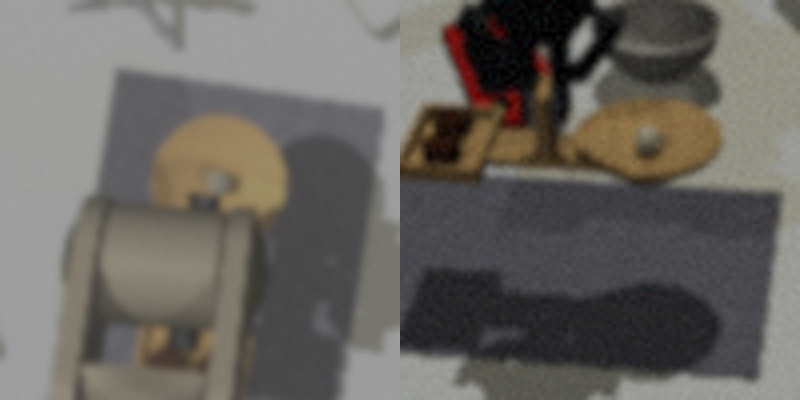

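The tray is held lengthwise over the mat with the dish pointing away. The marble is in mid-dish (right panel (650,138)) and both counters are in the pocket at (450,135). I check the numbers after a settling second.

>>> {"api": "apply_moves", "payload": {
  "commands": [
    {"travel":[0,0,0],"dr":[0,0,0],"grip":0},
    {"travel":[0,0,0],"dr":[0,0,0],"grip":0},
    {"travel":[0,0,0],"dr":[0,0,0],"grip":0},
    {"travel":[0,0,0],"dr":[0,0,0],"grip":0},
    {"travel":[0,0,0],"dr":[0,0,0],"grip":0},
    {"travel":[0,0,0],"dr":[0,0,0],"grip":0},
    {"travel":[0,0,0],"dr":[0,0,0],"grip":0},
    {"travel":[0,0,0],"dr":[0,0,0],"grip":0},
    {"travel":[0,0,0],"dr":[0,0,0],"grip":0},
    {"travel":[0,0,0],"dr":[0,0,0],"grip":0}
  ]
}}

```text
time_s: 24.55
eef_pos: [0.507, 0.067, 0.1361]
orientation: [2.402, 2.025, 0.0]
force: [1.5, -0.9, -3.5]
gripper_width: 0.0112
grip_force: 58.4
```

Run:
```python
from h import *
np.set_printoptions(precision=4,suppress=True)
T=lambda p:(np.array(p)+.5)/4-.5+[170,140];S=lambda p:(np.array(p)+.5)/4-.5+[190,110]
print('dish',onz('top',T((220,182)),.128),tri(T((220,182)),S((248,140))))
print('marble',tri(T((220,181)),S((250,138))))
print('expected dish',np.array([.507,.067])+.08*np.array([np.cos(-.169),np.sin(-.169)]))
print('pocket side',onz('side',S((50,136)),.12),'expected',np.array([.507,.067])-.08*np.array([np.cos(-.169),np.sin(-.169)]))
```

```text
dish [0.586  0.0552 0.128 ] [0.5863 0.0554 0.1268]
marble [0.5874 0.0552 0.1287]
expected dish [0.5859 0.0535]
pocket side [0.4287 0.0832 0.12  ] expected [0.4281 0.0805]
```

```bash
python3 -c "
from station import job_done
print(job_done())"
```

```text
the job is handed in; nothing more can be done
None
```

I handed the job in at about 24.6 s of robot time. The tray is held level about 10.5 cm up, over the mat's middle and lengthwise along it, with the dish pointing away, two counters in the pocket and the marble in the middle of its dish.

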